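Trip the hidden cover latch of a control box with a screwdriver

ROBOT

A 6-joint arm with a two-finger parallel gripper is mounted at the origin on the work surface; the furniture and walls round the work are solid. World frame = base frame: x ahead of the robot, y to its left, z up, the work surface at z = 0. Lengths are in m, angles in rad, forces in N, time in s.
With the tool pointing down it reaches from about 0.35 to 0.775 m from the base axis. Payload 7.3 kg.
Tool frame: the origin (TCP) lies on the centre line of the jaws, within the pads' length; the fingertips stand 17 mm ahead of it and the grasp point (between the pads) lies 2 mm behind it (bot.tip_reach is the distance from the TCP to the fingertips, in m); z points along the fingers, y is the line along which they close (so a half turn about z gives the same grasp; the last joint's range is limited). The gripper opens to 92 mm and grips with 3 to 60 N. Pads are 19 mm wide; open, the fingers measure 130 mm over their backs; the gripper's body (75 mm by 190 mm) begins 47 mm behind the grasp point.
Start: joints at [-1.318, 0.342, 1.524, -0, 1.275, -0.146], TCP at [0.204, -0.484, 0.244] pointing down, gripper open.
Joint ranges: [-2.53, 2.53], [-0.77, 2.02], [0.04, 2.7], [-1, 4.14], [0.28, 2.66], [-3.11, 3.11]. Speed limits (rad/s): [2.57, 2.57, 3.14, 3.14, 3.14, 3.14].

INTERFACE

Orientations are given as a 3x3 rotation matrix whose columns are the frame's x, y, z axes.
In Python, from cell import bot gives the robot as it stands.
- The arm moves only by the shell command python3 -m creep 'ROWS' [FORCE]. ROWS is JSON, a list that holds one entry, the list of rows, each a list of 7 numbers: the shift along the tool's x, y, z scaled (see below), then the turn, a rotation vector about the tool's x, y, z scaled (see below), then the closure, from -1 (fully open) to 1 (shut). A call has 1 to 10 rows; each row shifts and turns the commanded pose from where the row before left it, along the tool's axes as they then stand; what a row does not reach is not made up. The controller multiplies each number of a shift by 0.04 m and each number of a turn by 8 degrees. A row lasts 1/8 s, in which the tool goes at most 62.5 mm and 10.7 degrees, less where a joint would pass 70% of its speed; a pose out of reach is approached as far as the arm can. A call with a number of a shift or a turn outside -1 to 1 is refused whole. A call with a gripper value outside its range is refused whole. The fingers move at their own pace and stop on an object; FORCE is the grip in N (left out, the last holds). Time passes only in rows, so rows that do not move let the fingers close. It gives the time, the measured TCP pose, the force, the opening and the grip force at its end, in the units of the state.
- bot.get_obs(): the state, without advancing time (a new reading comes with each control period).
- bot.snapshot(name): name is "scene" or "top"; returns the picture (384x512x3 uint8, blue, green, red); there is no depth.
- bot.get_calibration(name): a dict with "camera_matrix" (3x3 intrinsics, pixels), "R" (3x3) and "t" (3): a world point X has camera coordinates R X + t. Camera axes: x right, y down, z forward; pixel columns grow to the right and rows downward; lengths in m; the calibration is good to about 2 mm. A picture is of the moment at which its call begins. get_calibration takes no time and is no camera call.
- bot.close_job(): hands the job in; it is judged then, once.
Trained networks look in the newest picture that a camera, given by its name, has taken for a name from the list of things; names that differ only in an ending like _2 or _b are one class to them, and where a whole thing is asked for, a point or a joint stands for the part that bears it (a point fixed in the world has none). Each returns a list of dicts, best first, with "score" (0 to 1); they miss things now and then, are a little off and sometimes report something else, mostly with a low value. They report only what shows in the picture. A call takes as long as a camera call. They do not tell look-alikes from the thing itself.
- bot.cut_out(camera, target): "pixels" (384x512 bool, what is visible of it) and "box" ([left, top, right, bottom] in pixels, round what is visible of it).
The state is a dict: "time_s": time; "q": joint angles; "joint_velocities": joint speeds; "joint_efforts": joint torques, N m; "ee_pos": TCP position; "orientation": TCP orientation; "wrist_force": force on the tool from outside, world axes, zero at the start; "moment": the same for the moment, N m; "gripper_width": finger opening in m; "grip_force": force on a finger pad.
Only numpy, scipy, OpenCV 4.12 (cv2) and the standard library are available. Lean on these libraries where they do the work, as an engineer would, in place of code of your own. Each camera call takes 0.05 s, during which the arm holds its last target. There are 200 camera calls.

TASK

Open the grey control box on the bench for wiring: take the blue screwdriver from the tool stand, reach down with its blade through the slot in the box's black plate and feel along it for the hidden springy latch, then press that gently until the cover springs up; what does not give way at about 13 N is the rigid guide beside the latch, and 30 N would break something. Put the screwdriver back upright in the stand and gently swing the cover fully back so that it stays open, without disturbing the parts standing around.

Things in the scene. Friction and masses are not known exactly. Their poses are not given: they have to be found in the camera images.
- control_box: Light grey control box screwed to the bench, 170 (x) x 130 (y) x 62 mm high, origin at the centre of its underside, x pointing from the release-slot end to the hinge end. The 50 mm at its -x end is a fixed latch compartment whose top (62 mm up) carries a black plate (26 x 46 mm) with the release slot; the other 120 mm is closed by the hinged cover with a clear window. The middle of the slot lies 25 mm from the cover's free edge.
- release_slot (a point): Middle of the mouth of the release slot in the face of the black plate, 63.5 mm above the bench, axes as the box's. The slot is 8 mm wide (x) and 28 mm long (y), straight down through 5.5 mm. The latch is out of sight under it, at a place along the slot that differs from box to box.
- guide_level (a point): Point 24 mm straight below release_slot, level with the tops of two rigid guide ledges that fill the slot's length but for an 11 mm gap (y) between them. The gap's middle lies up to 9 mm to either side of this point. In the gap waits the springy, polished trip pad, 10 mm wide (y) and 20 mm long, its top 19 to 30 mm below the slot's mouth.
- deepest (a point): Point 37 mm straight below release_slot, deeper than the tip ever needs to go. How it feels: a ledge does not yield at all; the trip pad starts to yield at 4 to 5 N and lets the latch go at about 7 to 11 N, some 3 to 6 mm below first touch, whereupon the cover springs up at once; about 7 to 8 mm below first touch the lever meets a hard stop.
- cover (a joint): Hinge of the cover, rad: 0 shut, 1.92 fully back against its stop. When the latch is tripped it springs up by itself to about 1.0 within a second and waits; from there on it is pushed by hand and a light hinge friction (0.05 N m, cover 90 g) acts; past upright (1.57) it falls back by itself or stays.
- cover_edge (a point): Middle of the cover's free edge, opposite the hinge and 118.5 mm from it; the cover is 4 mm thick and 130 mm wide, and a 36 mm wide catch lip hangs 16 mm below this edge.
- cover_hinge (a point): Middle of the cover's hinge line, 61.5 mm above the bench at the box's +x end; the line runs along the box's y.
- tool_stand: Blue sheet-steel tool stand screwed to the bench, 156 (x) x 54 x 104 mm high, origin at the centre of its underside. Its 4 mm top plate, upper face 104 mm up, has three 12 mm holes at x = -45, 0 and +45 mm along its own x, y = 0; drivers hang in the outer two with the flat lower end of their handles on the plate, the middle one is empty.
- blue_driver: Slotted screwdriver with blue handle, 60 g, standing blade down in the tool stand; its own y axis points up along the shaft from tip to handle. The handle is 26 (its x) x 28 (its z) mm and 104 mm long, its lower end 82 mm above the tip; the shaft is 5.6 mm thick, the last 8 mm a slimmer blade with a rounded end. Clear of the top plate the whole handle can be gripped; there are 60 mm to the other driver.
- driver_tip (a point): Working tip of the blue screwdriver, on the shaft's axis; stood in the stand it is 22 mm above the bench.
- driver_grip (a point): Point on the axis in the blue screwdriver's handle, 150 mm from the tip and 36 mm below the handle's top end: the place to grip.
- stub_driver: Orange stubby screwdriver standing in the other outer hole of the stand, its shaft too short (30 mm) for the job; leave it there.
- relay: Plug-in relay with black base and clear cap, 35 x 28 x 55 mm, standing on the bench, origin under its centre; bystander.
- tape_roll: Roll of black insulating tape, 68 mm across, 19 mm high, lying flat, origin under its centre; bystander.
- breaker: White two-pole circuit breaker with blue toggle, 87 x 35 x 79 mm, standing on the bench, origin under its centre; bystander.
There are look-alikes about, which are no part of the job. What is shaped like the blue_driver but pink or turquoise is not meant.

How it is judged:
On the way:
1. the cover springs up (more than 0.3 rad) with the blue screwdriver's tip in the release slot, at least 10 mm below its mouth (value of joint cover above 0.3 rad and horizontal distance between driver_tip and release_slot below 0.02 m and z of driver_tip in the frame of release_slot below -0.01 m), for 0.05 s.
At the end, for the whole second after the job is handed in: The cover is swung back beyond 1.65 rad and at rest; the blue screwdriver stands upright (within 0.12 rad) in any hole of the tool stand, seated with its handle on the top plate (tip within 7 mm of its seated height), at rest (value of joint cover above 1.65 rad and z of driver_tip in the frame of tool_stand between 0.012 and 0.029 m and y of driver_tip in the frame of tool_stand between -0.02 and 0.02 m and x of driver_tip in the frame of tool_stand between -0.06 and 0.06 m and angle between blue_driver's own y axis and vertical below 0.12 rad and linear speed of blue_driver below 0.02 m/s and velocity of joint cover between -0.1 and 0.1 rad/s); the robot touches nothing.
It fails at once if the blue screwdriver presses on the control box, its latch or its cover with more than 30 N (contact force between blue_driver and control_box above 30 N).
It fails at once if the robot itself presses on the control box or its cover with more than 30 N (contact force between any of the fingers, the arm and control_box above 30 N).
It fails at once if the relay, tape roll or breaker is shifted by more than 15 mm, or the orange screwdriver by more than 15 mm (distance of any of relay, tape_roll, breaker, stub_driver from where it was at the start of the episode above 0.015 m).
It also fails if it takes over 72 s, if anything falls off the work surface, if the arm or the gripper's body presses on something with over 40 N, if the wrist force passes 120 N, or if a joint passes its speed limit or range.

## Working session

There is one attempt and no reset: what is moved stays moved. The work goes in short steps, Python scripts to look and compute and a shell command to move; the robot and the scene stay as the last step left them, time stands still between calls to the robot, and variables do not carry over. Pictures are saved under pics/ and viewed, at most 10 in all, crops included, and the job is handed in when it is done.

```bash
ls; mkdir -p pics; python3 - <<'E'
from cell import bot
import cv2,numpy as np
for n in("scene","top"):
    im=bot.snapshot(n); cv2.imwrite(f"pics/{n}0.png",im)
    c=bot.get_calibration(n); print(n,np.round(c["camera_matrix"],1).tolist(),np.round(c["R"],3).tolist(),np.round(c["t"],3).tolist())
    for t in("control_box","tool_stand","blue_driver","stub_driver","relay","tape_roll","breaker","release_slot"):
        try: print(t,[(round(float(d["score"]),2),[int(v) for v in d["box"]]) for d in bot.cut_out(n,t)])
        except Exception as e: print(t,e)
print(bot.get_obs())
E
```

```text
pics
scene [[474.5, 0.0, 250.4], [0.0, 474.5, 201.5], [0.0, 0.0, 1.0]] [[-0.516, -0.856, -0.023], [-0.365, 0.244, -0.898], [0.775, -0.455, -0.438]] [0.283, 0.29, 0.938]
control_box [(0.85, [189, 210, 267, 271])]
tool_stand []
blue_driver [(0.77, [278, 178, 287, 203]), (0.7, [352, 166, 361, 201]), (0.52, [277, 208, 289, 265]), (0.17, [188, 210, 268, 270])]
stub_driver [(0.67, [299, 245, 327, 260])]
relay [(0.85, [244, 257, 261, 283])]
tape_roll [(0.48, [300, 248, 323, 262]), (0.34, [192, 208, 270, 267]), (0.34, [350, 167, 362, 198])]
breaker [(0.88, [157, 259, 181, 299]), (0.37, [188, 208, 268, 270])]
release_slot [(0.77, [184, 211, 271, 272])]
top [[350.8, 0.0, 260.6], [0.0, 350.8, 194.5], [0.0, 0.0, 1.0]] [[0.0, -1.0, -0.006], [-0.989, 0.0, -0.146], [0.146, 0.006, -0.989]] [0.036, 0.468, 0.899]
control_box [(0.62, [206, 137, 277, 214])]
tool_stand [(0.97, [320, 186, 377, 241])]
blue_driver [(0.65, [366, 218, 389, 232]), (0.48, [291, 175, 313, 192]), (0.47, [256, 237, 267, 248])]
stub_driver [(0.74, [335, 189, 355, 204])]
relay [(0.43, [226, 230, 242, 245])]
tape_roll [(0.86, [287, 2
[... 248 characters left out ...]
-1.45960838e-01]), 'joint_velocities': array([ 0.00242682,  0.00025599,  0.00114791,  0.00061483, -0.00091998,
       -0.00107923]), 'joint_efforts': array([-6.61686699e-04, -4.31123400e+01, -2.44480097e+01,  7.18730316e-02,
        4.83501982e-02, -2.67940192e-05]), 'ee_pos': array([ 0.20388811, -0.48380665,  0.24374344]), 'orientation': array([[ 9.21547121e-01,  3.88266535e-01,  3.49251246e-05],
       [ 3.88266537e-01, -9.21547117e-01, -8.57424272e-05],
       [-1.10576727e-06,  9.25759441e-05, -9.99999996e-01]]), 'wrist_force': array([ 0.20927053,  0.21565478, -0.18596407]), 'moment': array([ 0.04350354,  0.0611288 , -0.00258921]), 'grip_force': 0.0, 'gripper_width': 0.09184136662247458}
```

```bash
python3 - <<'E'
import cv2,numpy as np
a=cv2.imread("pics/scene0.png")[150:310,140:400];b=cv2.imread("pics/top0.png")[120:265,140:400]
f=lambda i:cv2.resize(i,None,fx=3,fy=3,interpolation=cv2.INTER_CUBIC)
cv2.imwrite("pics/sc.png",f(a));cv2.imwrite("pics/tc.png",f(b))
E
```

```text
(no output)
```

View pics/sc.png

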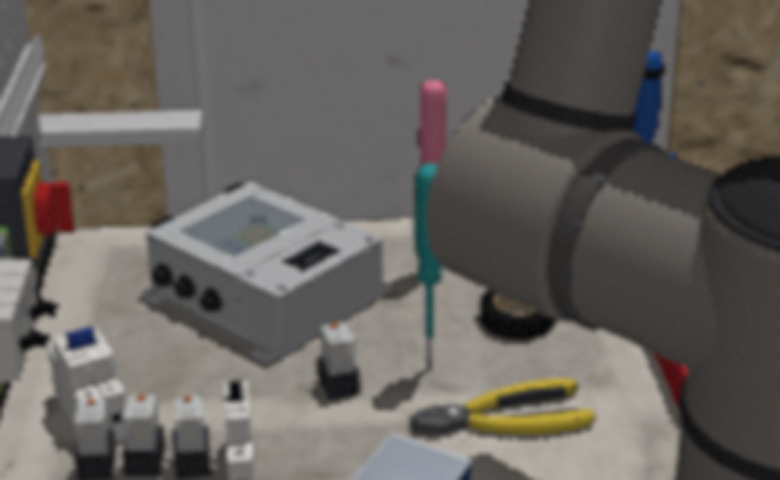

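View pics/tc.png

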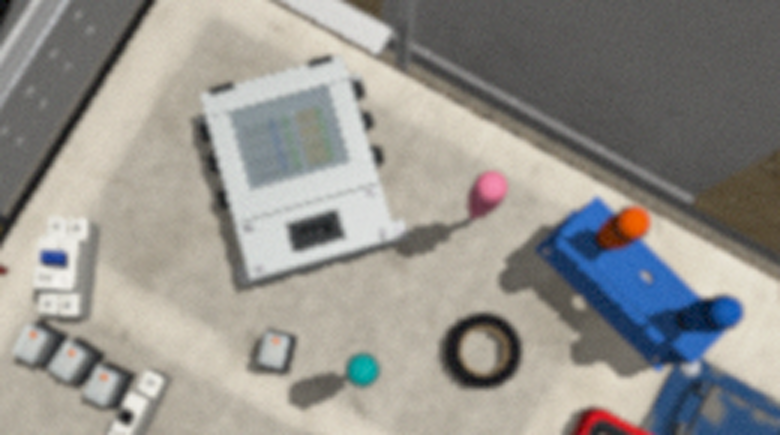

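The scene view shows pink (284,190), turquoise (282,225) and the blue handle partly behind the arm (357,180). In the top view, pink is at (303,183), turquoise at (261,243), orange at (350,195), and the blue one is in the stand at about (381,223). Pink, turquoise and orange could all be confused with it. I choose the blue one in the stand's outer hole.

```bash
cat > h.py <<'E'
from cell import bot
import cv2,numpy as np
from scipy.optimize import minimize
def cal(n):
    c=bot.get_calibration(n); return np.array(c["camera_matrix"]),np.array(c["R"]),np.array(c["t"])
def proj(n,P):
    K,R,t=cal(n); q=(np.atleast_2d(P)@R.T+t)@K.T; return q[:,:2]/q[:,2:]
def atz(n,uv,z):
    K,R,t=cal(n); d=R.T@np.linalg.solve(K,[uv[0],uv[1],1]); o=-R.T@t; return o+d*(z-o[2])/d[2]
def blob(im,mask,near):
    k,l,s,c=cv2.connectedComponentsWithStats(mask.astype(np.uint8))
    ok=[i for i in range(1,k) if s[i,4]>15]
    return min(ok,key=lambda i:np.hypot(*(c[i]-near))),l,s,c
E
python3 - <<'E'
from h import *
T=cv2.imread("pics/top0.png");S=cv2.imread("pics/scene0.png")
for n,im,near in(("top",T,(245,197)),("scene",S,(243,235))):
    g=im.max(2).astype(float)
    x0,y0=near; r=14; sub=g[y0-r:y0+r,x0-r:x0+r]
    w=np.clip(130-sub,0,90); w[w<20]=0
    k,l,s,c=cv2.connectedComponentsWithStats((w>0).astype(np.uint8))
    i=min(range(1,k),key=lambda i:np.hypot(*(c[i]-r))); w=w*(l==i)
    yy,xx=np.mgrid[y0-r:y0+r,x0-r:x0+r]; uv=((w*xx).sum()/w.sum(),(w*yy).sum()/w.sum())
    cov=np.cov(np.vstack([xx.ravel(),yy.ravel()]),aweights=w.ravel())
    print(n,"plate",uv,atz(n,uv,.0635),s[i], "ang",0.5*np.arctan2(2*cov[0,1],cov[0,0]-cov[1,1]))
hsv=cv2.cvtColor(T,cv2.COLOR_BGR2HSV)
bl=cv2.inRange(hsv,(100,120,40),(125,255,255)); 
for z,nm,uv in((.104,"hole?",(140+647/3,120+277/3)),(.104+.104,"bluetop",(140+727/3,120+308/3)),(.104,"stand corners",(140+597/3,120+200/3)),(.104,"c",(140+737/3,120+330/3)),(.104,"c",(140+545/3,120+240/3)),(.104,"c",(140+690/3,120+360/3))):
    print(nm,uv,atz("top",uv,z))
for nm,uv in(("a",(341,60)),("b",(203,95)),("c",(243,284)),("d",(403,232))): print("box",nm,atz("top",(140+uv[0]/3,120+uv[1]/3),.062))
for nm,uv,z in(("relay",(275,345),.055),("tape",(482,350),.019),("breaker",(57,265),.079),("pink",(490,187),.19),("turq",(363,369),.19)): print(nm,atz("top",(140+uv[0]/3,120+uv[1]/3),z))
c=T[175:255,315:400]; cv2.imwrite("pics/st.png",cv2.resize(c,None,fx=7,fy=7,interpolation=cv2.INTER_CUBIC))
E
```

```text
top plate (np.float64(244.68572391328766), np.float64(196.5070201055824)) [0.4582813  0.07666201 0.0635    ] [  6   8  17  12 140] ang -0.30194061350618495
scene plate (np.float64(243.30851230600408), np.float64(234.87693995924127)) [0.45391457 0.07644053 0.0635    ] [ 6 10 18  9 90] ang -0.3627839694925492
hole? (355.66666666666663, 212.33333333333331) [ 0.41347745 -0.19622545  0.104     ]
bluetop (382.33333333333337, 222.66666666666669) [ 0.38141932 -0.22446289  0.208     ]
stand corners (339.0, 186.66666666666669) [ 0.47692896 -0.15770865  0.104     ]
c (385.66666666666663, 230.0) [ 0.37061385 -0.2669613   0.104     ]
c (321.66666666666663, 200.0) [ 0.44381612 -0.11422115  0.104     ]
c (370.0, 240.0) [ 0.34662202 -0.22807656  0.104     ]
box a [0.60920287 0.05407505 0.062     ]
box b [0.57763902 0.17496502 0.062     ]
box c [0.41156492 0.13706764 0.062     ]
box d [4.56310131e-01 3.17409183e-04 6.20000000e-02]
relay [0.3600528  0.10971652 0.055     ]
tape [ 0.35683136 -0.07046182  0.019     ]
breaker [0.42606938 0.29172366 0.079     ]
pink [ 0.47209952 -0.05997633  0.19      ]
turq [0.33858871 0.03401379 0.19      ]
```

View pics/st.png

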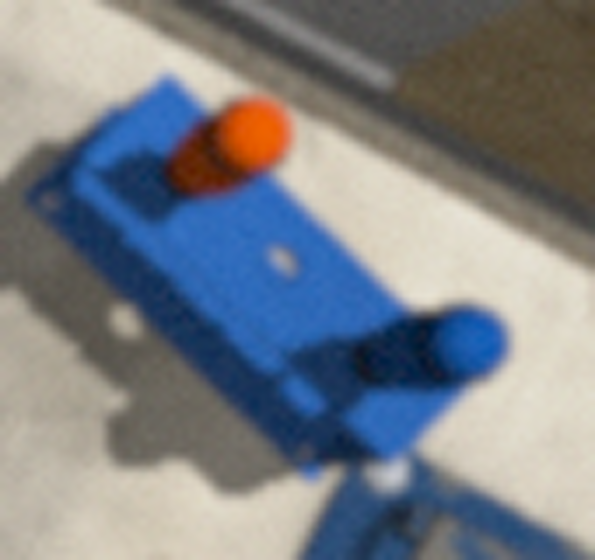

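The crop confirms the blue round handle standing in the stand's near outer hole (top view about (381.7,224.3)), with the free middle hole at (355.4,212.1) and orange in the far hole. Next I'll refine the box and stand poses.

```bash
python3 - <<'E'
from h import *
print("knob",[atz("top",(381.7,224.3),z)[:2].round(4) for z in(.19,.2)],"hole",atz("top",(355.4,212.1),.102)[:2].round(4))
cs=[atz("top",(315+a/7,175+b/7),.104)[:2] for a,b in((168,78),(80,165),(465,395),(385,460))];print(np.round(cs,4).tolist())
T=cv2.imread("pics/top0.png");S=cv2.imread("pics/scene0.png")
# plate fit: dark rectangle model rendered by supersampling in both cameras
def rect(x,y,a,z,l,w):
    c,s=np.cos(a),np.sin(a); return np.array([[x+c*p-s*q,y+s*p+c*q,z] for p,q in((-l/2,-w/2),(l/2,-w/2),(l/2,w/2),(-l/2,w/2))])
def ren(n,P,x0,y0,r,k=16):
    uv=(proj(n,P)-[x0-r-.0+-.5,y0-r-.5])*k   # pixel centres at integers
    m=np.zeros((2*r*k,2*r*k),np.uint8); cv2.fillPoly(m,[np.round(uv).astype(int)],255)
    m=cv2.GaussianBlur(m,(0,0),.6*k); return cv2.resize(m,(2*r,2*r),interpolation=cv2.INTER_AREA)/255.
for n,im,(x0,y0) in(("top",T,(245,197)),("scene",S,(243,235))):
    g=im.mean(2)[y0-12:y0+12,x0-12:x0+12]
    def cost(p):
        m=ren(n,rect(p[0],p[1],p[2],.0635,.026,.046),x0,y0,12); m=m.ravel()
        A=np.c_[m,np.ones_like(m)]; s,*_=np.linalg.lstsq(A,g.ravel(),rcond=None); return np.mean(np.abs(A@s-g.ravel()))
    best=min((minimize(cost,[.456,.0766,a],method="Nelder-Mead",options=dict(initial_simplex=[[.456,.0766,a],[.461,.0766,a],[.456,.0816,a],[.456,.0766,a+.1]])) for a in(.2,.3)),key=lambda r:r.fun)
    print(n,"plate fit",best.x.round(4),best.fun)
def sil(n,p,l=.170,w=.130):
    P=np.vstack([rect(p[0],p[1],p[2],z,l,w) for z in(0,.062)]); m=np.zeros((384*4,512*4),np.uint8)
    cv2.fillConvexPoly(m,cv2.convexHull(((proj(n,P)+.5)*4).round().astype(np.int32)),1); return m
M={}
for n in("top","scene"):
    bot.snapshot(n); M[n]=cv2.resize(bot.cut_out(n,"control_box")[0]["pixels"].astype(np.uint8),None,fx=4,fy=4,interpolation=cv2.INTER_NEAREST)
def iou(p,ns):
    s=0
    for n in ns:
        m=sil(n,p); s-=(m&M[n]).sum()/(m|M[n]).sum()
    return s
for ns in(("top",),("scene",),("top","scene")):
    q=[.516,.094,.26]; r=minimize(iou,q,args=(ns,),method="Nelder-Mead",options=dict(initial_simplex=[q,[.526,.094,.26],[.516,.104,.26],[.516,.094,.36]]))
    x,y,a=r.x; print(ns,r.x.round(4),r.fun,"slot",x-.060*np.cos(a),y-.060*np.sin(a))
E
python3 -m creep '[[[0.82,-0.52,0,0,0,0,-1],[0.82,-0.52,0,0,0,0,-1],[0.82,-0.52,0,0,0,0,-1],[0.82,-0.52,0,0,0,0,-1],[0.82,-0.52,0,0,0,0,-1],[0.82,-0.52,0,0,0,0,-1],[0.82,-0.52,0,0,0,0,-1],[0.7,-0.45,0,0,0,-0.9,-1],[0,0,0,0,0,-0.95,-1],[0,0,0,0,0,-0.95,-1]]]'
```

```text
knob [array([ 0.3791, -0.229 ]), array([ 0.3784, -0.2256])] hole [ 0.4142 -0.1961]
[[0.4782, -0.1578], [0.4473, -0.126], [0.3672, -0.2566], [0.3449, -0.228]]
top plate fit [0.4584 0.0767 0.3042] 19.455547986534402
scene plate fit [0.4543 0.0761 0.2757] 22.16170751457661
('top',) [0.5165 0.094  0.2781] -0.9282187751671978 slot 0.4588111708366401 0.07753678849897608
('scene',) [0.5144 0.0917 0.2795] -0.9537648353375776 slot 0.45673239743785526 0.07515906935101226
('top', 'scene') [0.5162 0.0921 0.2584] -1.8696086253418063 slot 0.4582198275049101 0.07680860812458205
time_s: 2.35
ee_pos: [0.3781, -0.2325, 0.2438]
orientation: [[0.7, 0.714, 0.0], [0.714, -0.7, -0.0], [-0.0, 0.0, -1.0]]
wrist_force: [0.6, 1.3, -0.4]
gripper_width: 0.0919
grip_force: 0.0
```

```bash
python3 -m creep '[[[0.12,-0.05,0.6,0,0,0,-1],[0,0,0.65,0,0,0,-1],[0,0,0.6,0,0,0,-1],[0,0,0,0,0,0,-1],[0,0,0,0,0,0,1],[0,0,0,0,0,0,1],[0,0,0,0,0,0,1],[0,0,0,0,0,0,1],[0,0,0,0,0,0,1]]]' 45; python3 -m creep '[[[0,0,0,0,0,0,1],[0,0,0,0,0,0,1]]]'; python3 - <<'E'
from h import *
o=bot.get_obs();print(o["ee_pos"],o["moment"],o["q"].round(2))
im=bot.snapshot("scene");cv2.imwrite("pics/g0.png",cv2.resize(im[120:270,250:450],None,fx=4,fy=4,interpolation=cv2.INTER_CUBIC))
E
```

```text
time_s: 3.48
ee_pos: [0.3797, -0.2282, 0.1699]
orientation: [[0.704, 0.71, 0.0], [0.71, -0.704, -0.0], [-0.0, 0.0, -1.0]]
wrist_force: [-0.1, -0.6, 0.4]
gripper_width: 0.0465
grip_force: 0.0
time_s: 3.72
ee_pos: [0.3796, -0.2282, 0.1697]
orientation: [[0.704, 0.71, -0.0], [0.71, -0.704, 0.0], [-0.0, -0.0, -1.0]]
wrist_force: [0.2, -0.1, -0.1]
gripper_width: 0.0273
grip_force: 45.0
[ 0.37964372 -0.22816429  0.16968152] [-0.06082465 -0.06011498  0.05412879] [-0.71  0.28  1.85 -0.    1.02  0.07]
```

View pics/g0.png

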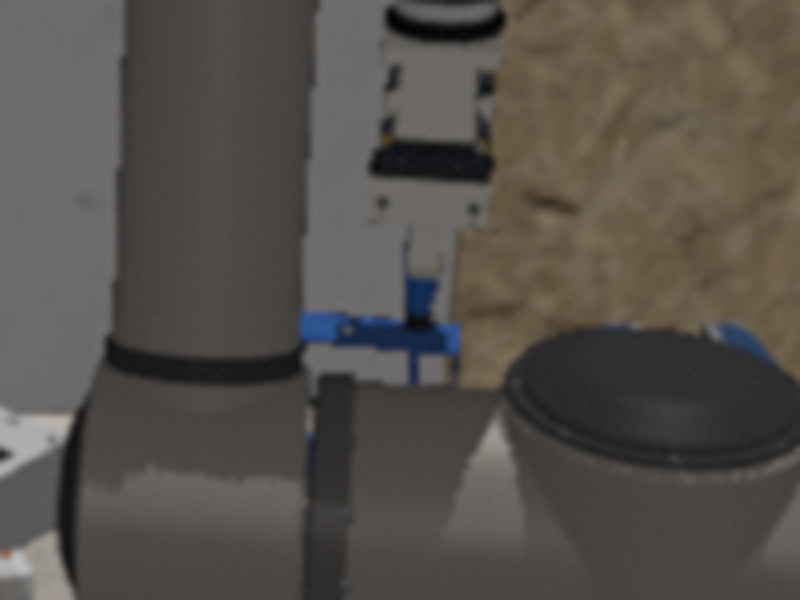

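Gripped, 45 N, width 27 mm. Now I'll lift, carry to above the slot and turn to the box's axes.

```bash
python3 -m creep '[[[0,0,-0.85,0,0,0,1],[0,0,-0.85,0,0,0,1],[0,0,-0.85,0,0,0,1],[0,0,-0.85,0,0,0,1],[0,0,0,0,0,0,1]]]'; python3 -m creep '[[[0.846,-0.499,0,0,0,0,1],[0.846,-0.499,0,0,0,0,1],[0.846,-0.499,0,0,0,0,1],[0.846,-0.499,0,0,0,0,1],[0.846,-0.499,0,0,0,0,1],[0.846,-0.499,0,0,0,0,1],[0.846,-0.499,0,0,0,0,1],[0.846,-0.499,0,0,0,0,1],[0,0,0,0,0,0.91,1],[0,0,0,0,0,0.91,1]]]'; python3 -m creep '[[[0,0,0.8,0,0,0.91,1],[0,0,0.7,0,0,0.91,1],[0,0,0.0,0,0,0,1]]]';  python3 - <<'E'
from h import *
o=bot.get_obs();print(o["ee_pos"],o["wrist_force"],o["orientation"].round(3)); e=o["ee_pos"]
im=bot.snapshot("scene");cv2.imwrite("pics/g1r.png",im);cv2.imwrite("pics/g1.png",cv2.resize(im[150:250,190:300],None,fx=6,fy=6,interpolation=cv2.INTER_CUBIC))
im=bot.snapshot("top");cv2.imwrite("pics/g1t.png",im)
print(proj("scene",[e-[0,0,.1477],e-[0,0,.1477-.07],[.457,.0765,.0635]]))
for d in bot.cut_out("scene","blue_driver"): print(d["score"],d["box"])
E
```

```text
time_s: 4.4
ee_pos: [0.3805, -0.2289, 0.3079]
orientation: [[0.704, 0.71, 0.004], [0.71, -0.704, -0.003], [0.0, 0.005, -1.0]]
wrist_force: [0.5, -0.1, -1.0]
gripper_width: 0.0277
grip_force: 45.0
time_s: 5.65
ee_pos: [0.4564, 0.0771, 0.3042]
orientation: [[0.861, 0.508, -0.003], [0.508, -0.861, -0.0], [-0.002, -0.001, -1.0]]
wrist_force: [-0.4, 0.0, -0.9]
gripper_width: 0.0277
grip_force: 45.0
time_s: 6.02
ee_pos: [0.4552, 0.0765, 0.2431]
orientation: [[0.96, 0.279, -0.006], [0.279, -0.96, -0.0], [-0.006, -0.002, -1.0]]
wrist_force: [0.9, 0.3, -0.9]
gripper_width: 0.0272
grip_force: 45.0
[0.45516448 0.07645214 0.2431087 ] [ 0.90860155  0.27809826 -0.9254922 ] [[ 0.96   0.279 -0.006]
 [ 0.279 -0.96  -0.   ]
 [-0.006 -0.002 -1.   ]]
[[242.68620744 223.85773113]
 [241.83236913 199.22994075]
 [242.68861156 234.38403225]]
0.71 [236.9, 158.6, 249.3, 224.8]
0.67 [276.8, 205.8, 287.6, 256.8]
0.63 [277.8, 192.2, 283.5, 203.7]
0.63 [189.9, 214.3, 272.3, 270.7]
```

View pics/g1.png

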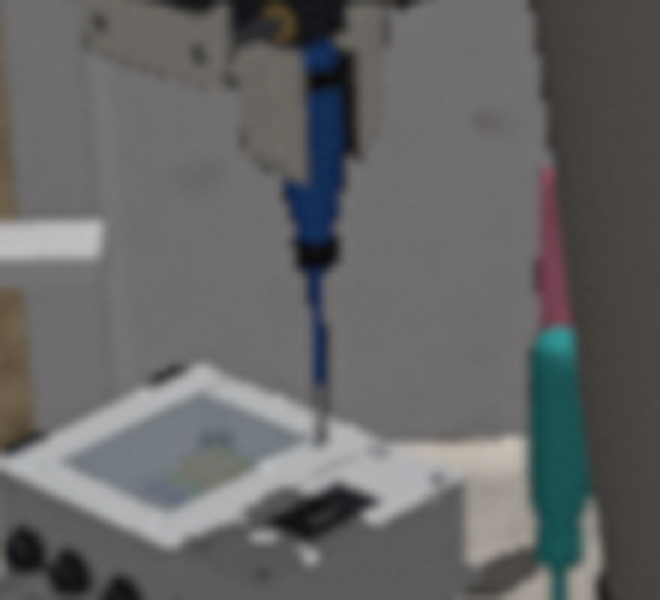

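The tip hangs at (243.3,223.5) above the plate centre (243.3,234.9), upright. It fits the prediction within 1 px. Now I'll descend with force guards between moves.

```bash
cat > g.py <<'E'
import sys,numpy as np
from cell import bot
o=bot.get_obs(); t=o["ee_pos"]+o["orientation"][:,2]*.1477; a=.28
d=t[:2]-[.457,.0765]; bx=d@[np.cos(a),np.sin(a)]; by=d@[-np.sin(a),np.cos(a)]
f=o["wrist_force"]; print("t%.2f tip bx %.1f by %.1f depth %.1f mm  F"%(o["time_s"],bx*1e3,by*1e3,(.0635-t[2])*1e3),f.round(1),"tz",o["orientation"][:2,2].round(4),"w",round(float(o["gripper_width"]),4))
sys.exit(abs(f[2]+0.9)>float(sys.argv[1]))
E
python3 -m creep '[[[0,0,0.5,0,0,0,1],[0,0,0.2,0,0,0,1],[0,0,0,0,0,0,1]]]'>/dev/null; python3 g.py 3 && python3 -m creep '[[[0,0,0.025,0,0,0,1],[0,0,0,0,0,0,1]]]'>/dev/null; python3 g.py 3 && python3 -m creep '[[[0,0,0.025,0,0,0,1],[0,0,0,0,0,0,1]]]'>/dev/null; python3 g.py 3 && python3 -m creep '[[[0,0,0.025,0,0,0,1],[0,0,0,0,0,0,1]]]' >/dev/null; python3 g.py 3 && python3 -m creep '[[[0,0,0.025,0,0,0,1],[0,0,0,0,0,0,1]]]' >/dev/null; python3 g.py 3
```

```text
t6.55 tip bx -0.0 by -0.0 depth -6.7 mm  F [-0.3  0.4 -1.6] tz [-0.     -0.0001] w 0.0275
t6.55 tip bx -0.0 by -0.0 depth -6.7 mm  F [-0.3  0.4 -1.6] tz [-0.     -0.0001] w 0.0275
t6.55 tip bx -0.0 by -0.0 depth -6.7 mm  F [-0.3  0.4 -1.6] tz [-0.     -0.0001] w 0.0275
t6.55 tip bx -0.0 by -0.0 depth -6.7 mm  F [-0.3  0.4 -1.6] tz [-0.     -0.0001] w 0.0275
t6.55 tip bx -0.0 by -0.0 depth -6.7 mm  F [-0.3  0.4 -1.6] tz [-0.     -0.0001] w 0.0275False
False
False
False
False
```

```bash
sed -i 's/sys.exit(\(.*\))$/sys.exit(int(\1))/' g.py
python3 -m creep '[[[0,0,0.1,0,0,0,1],[0,0,0,0,0,0,1]]]'>/dev/null; python3 g.py 3 && python3 -m creep '[[[0,0,0.025,0,0,0,1],[0,0,0,0,0,0,1]]]'>/dev/null && python3 g.py 3 && python3 -m creep '[[[0,0,0.025,0,0,0,1],[0,0,0,0,0,0,1]]]'>/dev/null && python3 g.py 3 && python3 -m creep '[[[0,0,0.025,0,0,0,1],[0,0,0,0,0,0,1]]]' >/dev/null && python3 g.py 3 && python3 -m creep '[[[0,0,0.025,0,0,0,1],[0,0,0,0,0,0,1]]]' >/dev/null && python3 g.py 3 && python3 -m creep '[[[0,0,0.025,0,0,0,1],[0,0,0,0,0,0,1]]]' >/dev/null && python3 g.py 3
```

```text
t6.80 tip bx -0.0 by -0.1 depth -2.7 mm  F [ 0.1 -0.6 -1. ] tz [ 0.0003 -0.0001] w 0.0274
t7.05 tip bx -0.1 by -0.0 depth -1.5 mm  F [-0.3 -0.2 -1.1] tz [ 0.0001 -0.0001] w 0.0276
t7.30 tip bx -0.1 by 0.0 depth -0.4 mm  F [ 0.2 -0.1 -0.7] tz [-0.0001 -0.0001] w 0.0275
t7.55 tip bx -0.2 by 0.0 depth 0.6 mm  F [-0.7 -0.1 -0.2] tz [-0.0002 -0.0001] w 0.0271
t7.80 tip bx -0.2 by -0.0 depth 1.6 mm  F [ 0.   0.3 -0.5] tz [-0.0002 -0.0001] w 0.0276
t8.05 tip bx -0.2 by 0.0 depth 2.6 mm  F [ 0.2 -0.5 -0.8] tz [-0.0002 -0.0001] w 0.0275
```

```bash

python3 -m creep '[[[0,0,0.025,0,0,0,1],[0,0,0.0125,0,0,0,1]]]'>/dev/null; python3 g.py 3 && python3 -m creep '[[[0,0,0.025,0,0,0,1],[0,0,0.0125,0,0,0,1]]]'>/dev/null && python3 g.py 3 && python3 -m creep '[[[0,0,0.025,0,0,0,1],[0,0,0.0125,0,0,0,1]]]'>/dev/null && python3 g.py 3 && python3 -m creep '[[[0,0,0.025,0,0,0,1],[0,0,0.0125,0,0,0,1]]]' >/dev/null && python3 g.py 3 && python3 -m creep '[[[0,0,0.025,0,0,0,1],[0,0,0.0125,0,0,0,1]]]' >/dev/null && python3 g.py 3 && python3 -m creep '[[[0,0,0.025,0,0,0,1],[0,0,0.0125,0,0,0,1]]]' >/dev/null && python3 g.py 3
```

```text
t8.30 tip bx -0.2 by -0.0 depth 4.1 mm  F [ 0.2 -0.8 -1. ] tz [-0.0001 -0.0001] w 0.0276
t8.55 tip bx -0.1 by -0.0 depth 5.6 mm  F [ 0.7  0.5 -1.2] tz [-0.     -0.0001] w 0.0276
t8.80 tip bx -0.1 by -0.0 depth 7.1 mm  F [ 0.3  0.4 -1.1] tz [ 0.     -0.0001] w 0.0277
t9.05 tip bx -0.1 by -0.0 depth 8.6 mm  F [-0.4  0.  -1.2] tz [-0.     -0.0001] w 0.0276
t9.30 tip bx -0.1 by -0.0 depth 10.1 mm  F [ 0.4 -0.7  0.1] tz [-0.     -0.0001] w 0.0276
t9.55 tip bx -0.1 by 0.0 depth 11.6 mm  F [-0.  -0.5 -0.2] tz [-0.     -0.0001] w 0.0277
```

```bash

python3 -m creep '[[[0,0,0.05,0,0,0,1],[0,0,0.05,0,0,0,1],[0,0,0.05,0,0,0,1],[0,0,0,0,0,0,1]]]'>/dev/null; python3 g.py 2.5 && python3 -m creep '[[[0,0,0.025,0,0,0,1],[0,0,0,0,0,0,1]]]'>/dev/null && python3 g.py 2.5 && python3 -m creep '[[[0,0,0.025,0,0,0,1],[0,0,0,0,0,0,1]]]'>/dev/null && python3 g.py 2.5 && python3 -m creep '[[[0,0,0.025,0,0,0,1],[0,0,0,0,0,0,1]]]' >/dev/null && python3 g.py 2.5 && python3 -m creep '[[[0,0,0.025,0,0,0,1],[0,0,0,0,0,0,1]]]' >/dev/null && python3 g.py 2.5 && python3 -m creep '[[[0,0,0.025,0,0,0,1],[0,0,0,0,0,0,1]]]' >/dev/null && python3 g.py 2.5&& python3 -m creep '[[[0,0,0.025,0,0,0,1],[0,0,0,0,0,0,1]]]' >/dev/null && python3 g.py 2.5 && python3 -m creep '[[[0,0,0.025,0,0,0,1],[0,0,0,0,0,0,1]]]' >/dev/null && python3 g.py 2.5
```

```text
t10.05 tip bx -0.2 by 0.0 depth 17.7 mm  F [-0.2 -0.  -0.9] tz [-0.0003 -0.0001] w 0.0277
t10.30 tip bx -0.1 by -0.0 depth 18.5 mm  F [-0.3  0.5 -1. ] tz [ 0.0001 -0.0001] w 0.0274
t10.55 tip bx -0.1 by -0.0 depth 19.6 mm  F [-0.8  0.9 -1.2] tz [-0.0001 -0.0001] w 0.0277
t10.80 tip bx -0.0 by -0.0 depth 20.5 mm  F [-0.6  0.2  0.1] tz [ 0.0001 -0.0001] w 0.0274
t11.05 tip bx 0.0 by -0.1 depth 21.2 mm  F [-0.9 -0.5  3.9] tz [ 0.0004 -0.0001] w 0.0276
```

First touch came at about 21 mm, above the ledge level (24 mm), so this should be the pad. I'll press gently.

```bash

python3 -m creep '[[[0,0,0.0125,0,0,0,1],[0,0,0,0,0,0,1]]]'>/dev/null; python3 g.py 12 && python3 -m creep '[[[0,0,0.0125,0,0,0,1],[0,0,0,0,0,0,1]]]'>/dev/null && python3 g.py 12 && python3 -m creep '[[[0,0,0.0125,0,0,0,1],[0,0,0,0,0,0,1]]]'>/dev/null && python3 g.py 12 && python3 -m creep '[[[0,0,0.0125,0,0,0,1],[0,0,0,0,0,0,1]]]' >/dev/null && python3 g.py 12 && python3 -m creep '[[[0,0,0.0125,0,0,0,1],[0,0,0,0,0,0,1]]]' >/dev/null && python3 g.py 12 && python3 -m creep '[[[0,0,0.0125,0,0,0,1],[0,0,0,0,0,0,1]]]' >/dev/null && python3 g.py 12
```

```text
t11.30 tip bx -0.0 by -0.1 depth 21.7 mm  F [-1.4  0.1  6. ] tz [ 0.0004 -0.0002] w 0.0276
t11.55 tip bx -0.1 by -0.1 depth 22.1 mm  F [-1.6  0.3  7. ] tz [ 0.0003 -0.0003] w 0.0274
t11.80 tip bx -0.3 by -0.1 depth 22.6 mm  F [-2.3 -0.2  7.1] tz [-0.0001 -0.0004] w 0.0275
t12.05 tip bx -0.5 by -0.1 depth 23.1 mm  F [-2.6 -0.6  7.4] tz [-0.0004 -0.0005] w 0.0273
t12.30 tip bx -0.8 by -0.1 depth 23.6 mm  F [-3.7 -0.8  9.1] tz [-0.0008 -0.0006] w 0.0275
t12.55 tip bx -1.0 by -0.1 depth 24.1 mm  F [-5.1 -2.1  7.9] tz [-0.0013 -0.0007] w 0.0276
```

```bash

python3 -m creep '[[[0.01,0,0.0125,0,0,0,1],[0,0,0,0,0,0,1]]]'>/dev/null; python3 g.py 12 && python3 -m creep '[[[0.01,0,0.0125,0,0,0,1],[0,0,0,0,0,0,1]]]'>/dev/null && python3 g.py 12 && python3 -m creep '[[[0,0,0.0125,0,0,0,1],[0,0,0,0,0,0,1]]]'>/dev/null && python3 g.py 12 && python3 -m creep '[[[0,0,0.0125,0,0,0,1],[0,0,0,0,0,0,1]]]' >/dev/null && python3 g.py 12 ; python3 - <<'E'
from h import *
im=bot.snapshot("scene");cv2.imwrite("pics/p1.png",cv2.resize(im[130:290,150:300],None,fx=3.5,fy=3.5,interpolation=cv2.INTER_CUBIC))
E
```

```text
t12.80 tip bx -0.6 by -0.1 depth 24.6 mm  F [-3.  -1.1  8.9] tz [-0.0013 -0.0007] w 0.0277
t13.05 tip bx -0.6 by -0.1 depth 25.1 mm  F [-4.5 -1.6 11.5] tz [-0.0019 -0.0009] w 0.0274
```

View pics/p1.png

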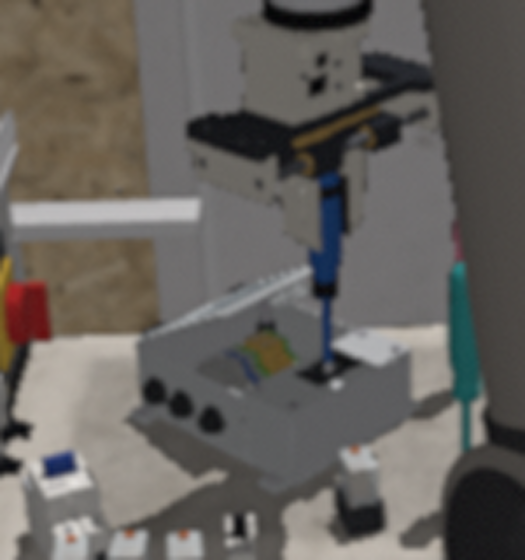

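The cover is springing up, with its edge near crop (310,268) and the tip still in the slot. I'll hold briefly, then withdraw and go back over the stand.

```bash

python3 -m creep '[[[0,0,-0.05,0,0,0,1],[0,0,-0.05,0,0,0,1],[0,0,0,0,0,0,1],[0,0,0,0,0,0,1],[0,0,0,0,0,0,1],[0,0,0,0,0,0,1]]]'>/dev/null; python3 g.py 12; python3 -m creep '[[[0,0,-0.15,0,0,0,1],[0,0,-0.3,0,0,0,1],[0,0,-0.5,0,0,0,1],[0,0,-0.8,0,0,0,1],[0,0,-0.8,0,0,0,1],[0,0,-0.5,0,0,0,1],[0,0,0,0,0,0,1]]]'; python3 g.py 3;  python3 - <<'E'
from h import *
o=bot.get_obs();e=o["ee_pos"];R=o["orientation"]
print(e,R.round(4).tolist(),"to stand tool",(R.T@(np.array([.3796,-.2282,e[2]])-e)/.04).round(3))
im=bot.snapshot("scene");cv2.imwrite("pics/p2.png",cv2.resize(im[100:290,130:330],None,fx=3,fy=3,interpolation=cv2.INTER_CUBIC))
E
```

```text
t13.85 tip bx 0.3 by 0.0 depth 21.4 mm  F [-2.7 -0.7  5.8] tz [-0.0006 -0.0003] w 0.0276
time_s: 14.72
ee_pos: [0.4586, 0.0768, 0.3135]
orientation: [[0.961, 0.278, 0.005], [0.278, -0.961, 0.0], [0.004, 0.001, -1.0]]
wrist_force: [0.5, 0.5, -0.7]
gripper_width: 0.0274
grip_force: 45.0
t14.72 tip bx 2.3 by -0.3 depth -102.3 mm  F [ 0.5  0.5 -0.7] tz [0.0047 0.0001] w 0.0274
[0.45858473 0.0767914  0.31354168] [[0.9606, 0.2779, 0.0047], [0.2779, -0.9606, 0.0001], [0.0045, 0.0012, -1.0]] to stand tool [-4.015  6.776 -0.01 ]
```

View pics/p2.png

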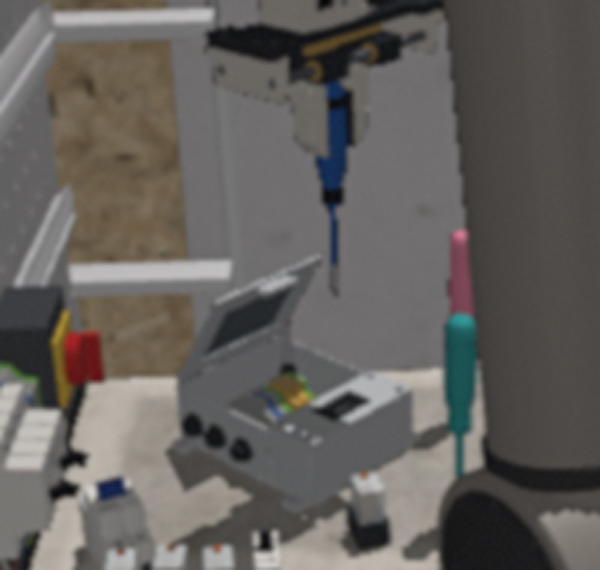

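```bash

python3 -m creep '[[[-0.502,0.847,0,0,0,0,1],[-0.502,0.847,0,0,0,0,1],[-0.502,0.847,0,0,0,0,1],[-0.502,0.847,0,0,0,0,1],[-0.502,0.847,0,0,0,0,1],[-0.502,0.847,0,0,0,0,1],[-0.502,0.847,0,0,0,0,1],[-0.502,0.847,0,0,0,0,1]]]' >/dev/null;python3 -m creep '[[[0,0,0,0,0,-0.91,1],[0,0,0,0,0,-0.91,1],[0,0,0,0,0,-0.91,1],[0,0,0,0,0,-0.91,1],[0,0,0,0,0,0,1],[0,0,0,0,0,0,1]]]' >/dev/null; cat > s.py <<'E'
import sys,numpy as np
from cell import bot
o=bot.get_obs();e=o["ee_pos"];R=o["orientation"]
print(o["time_s"],e.round(4),R.round(4).tolist(),"F",o["wrist_force"].round(1),"M",o["moment"].round(2),"to seat, units",(R.T@(np.array([.3796,-.2282,.1697])-e)/.04).round(3),"yaw",np.degrees(np.arctan2(R[1,0],R[0,0])).round(2))
sys.exit(int(abs(o["wrist_force"][2]+.9)>6))
E
python3 s.py
```

```text
16.525 [ 0.3785 -0.2282  0.3112] [[0.7057, 0.7085, -0.0007], [0.7085, -0.7057, 0.0006], [-0.0001, -0.0009, -1.0]] F [ 0.7  0.3 -0.2] M [-0.   -0.03 -0.03] to seat, units [0.019 0.023 3.537] yaw 45.11
```

```bash

python3 -m creep '[[[0.019,0.023,0.5,0,0,0,1],[0,0,0.5,0,0,0,1],[0,0,0.2,0,0,0,1],[0,0,0,0,0,0,1],[0,0,0,0,0,0,1]]]' >/dev/null; python3 s.py && python3 -m creep '[[[0,0,0.2,0,0,0,1],[0,0,0.2,0,0,0,1],[0,0,0,0,0,0,1]]]' >/dev/null && python3 s.py && python3 -m creep '[[[0,0,0.2,0,0,0,1],[0,0,0.2,0,0,0,1],[0,0,0.2,0,0,0,1],[0,0,0,0,0,0,1]]]' >/dev/null && python3 s.py && python3 -m creep '[[[0,0,0.3,0,0,0,1],[0,0,0.3,0,0,0,1],[0,0,0.3,0,0,0,1],[0,0,0,0,0,0,1]]]' >/dev/null && python3 s.py
```

```text
17.15 [ 0.3801 -0.2287  0.2644] [[0.7043, 0.7099, 0.001], [0.7099, -0.7043, -0.001], [0.0, 0.0014, -1.0]] F [ 0.6  0.2 -0.5] M [-0.05 -0.06  0.01] to seat, units [-1.000e-03 -2.100e-02  2.368e+00] yaw 45.23
17.525 [ 0.3795 -0.2281  0.2469] [[0.7041, 0.7101, -0.0012], [0.7101, -0.7041, 0.001], [-0.0001, -0.0016, -1.0]] F [-0.4  0.2 -0.7] M [-0.03  0.03 -0.02] to seat, units [0.    0.007 1.931] yaw 45.25
18.025 [ 0.3795 -0.2282  0.223 ] [[0.704, 0.7102, -0.0012], [0.7102, -0.704, 0.0009], [-0.0002, -0.0015, -1.0]] F [-0.1 -0.9 -0.4] M [0.01 0.01 0.01] to seat, units [1.000e-03 4.000e-03 1.332e+00] yaw 45.25
18.525 [ 0.3793 -0.228   0.1866] [[0.7041, 0.7101, -0.0018], [0.7101, -0.7041, 0.0015], [-0.0002, -0.0023, -1.0]] F [-0.7  0.6  0. ] M [-0.03 -0.02 -0.03] to seat, units [0.001 0.009 0.422] yaw 45.25
```

Nothing touches, so it is going through the hole. Now seating and releasing.

```bash

python3 -m creep '[[[0,0,0.2,0,0,0,1],[0,0,0.13,0,0,0,1],[0,0,0.04,0,0,0,1],[0,0,0,0,0,0,1]]]' >/dev/null; python3 s.py && python3 -m creep '[[[0,0,0.05,0,0,0,1],[0,0,0,0,0,0,1]]]' >/dev/null; python3 s.py; python3 -m creep '[[[0,0,0,0,0,0,0.2],[0,0,0,0,0,0,-1],[0,0,0,0,0,0,-1],[0,0,0,0,0,0,-1],[0,0,0,0,0,0,-1]]]'
python3 s.py
```

```text
19.025 [ 0.3799 -0.2284  0.1729] [[0.7041, 0.7101, 0.0001], [0.7101, -0.7041, -0.0001], [-0.0, 0.0001, -1.0]] F [0.8 0.1 0.4] M [-0.02 -0.02 -0.  ] to seat, units [-0.001 -0.009  0.08 ] yaw 45.25
19.275 [ 0.3798 -0.2284  0.1709] [[0.704, 0.7102, 0.0], [0.7102, -0.704, -0.0001], [-0.0001, 0.0001, -1.0]] F [-0.7  1.  -0.6] M [-0.07 -0.03 -0.05] to seat, units [-0.    -0.008  0.03 ] yaw 45.25
time_s: 19.9
ee_pos: [0.3798, -0.2284, 0.1709]
orientation: [[0.704, 0.71, 0.0], [0.71, -0.704, -0.0], [-0.0, 0.0, -1.0]]
wrist_force: [0.2, 1.0, 0.2]
gripper_width: 0.0719
grip_force: 0.0
19.9 [ 0.3798 -0.2284  0.1709] [[0.704, 0.7102, 0.0], [0.7102, -0.704, -0.0001], [-0.0, 0.0001, -1.0]] F [0.2 1.  0.2] M [-0.04 -0.03 -0.02] to seat, units [-0.    -0.008  0.031] yaw 45.25
```

```bash

python3 -m creep '[[[0,0,-0.3,0,0,0,-1],[0,0,-0.7,0,0,0,-1],[0,0,-0.7,0,0,0,-1],[0,0,-0.5,0,0,0,-1],[0,0,0,0,0,0,-1]]]' >/dev/null; python3 s.py; python3 -m creep '[[[0.837,-0.397,0,0,0,0,1],[0.837,-0.397,0,0,0,0,1],[0.837,-0.397,0,0,0,0,1],[0.837,-0.397,0,0,0,0,1],[0.837,-0.397,0,0,0,0,1],[0.837,-0.397,0,0,0,0,1],[0.837,-0.397,0,0,0,0,1],[0.837,-0.397,0,0,0,0,1],[0.837,-0.397,0,0,0,0,1]]]' >/dev/null; python3 -m creep '[[[0,0,0,0,0,0.91,1],[0,0,0,0,0,0.91,1],[0,0,0,0,0,0.91,1],[0,0,0,0,0,0.91,1],[0,0,0,0,0,0,1]]]'; python3 - <<'E'
from h import *
for n,(a,b,c,d) in(("scene",(120,290,130,330)),("top",(130,260,190,400))):
    im=bot.snapshot(n);cv2.imwrite(f"pics/q_{n}.png",im)
    (A:=locals().setdefault("L",[])).append(cv2.resize(im[a:b,c:d],(600,300 if n=="scene" else 300)))
a=cv2.imread("pics/q_scene.png")[130:290,130:330];b=cv2.imread("pics/q_top.png")[140:260,200:400]
cv2.imwrite("pics/q.png",np.vstack([cv2.resize(a,None,fx=2,fy=2),cv2.resize(b,None,fx=2,fy=2)]))
E
```

```text
20.525 [ 0.3805 -0.2289  0.2608] [[0.704, 0.7102, 0.0032], [0.7102, -0.704, -0.0028], [0.0002, 0.0042, -1.0]] F [-1.1  0.6 -0.2] M [ 0.01 -0.06 -0.02] to seat, units [-0.003 -0.038  2.277] yaw 45.25
time_s: 22.28
ee_pos: [0.4901, 0.0862, 0.2581]
orientation: [[0.96, 0.279, -0.002], [0.279, -0.96, -0.0], [-0.001, -0.0, -1.0]]
wrist_force: [1.1, -0.2, -0.8]
gripper_width: 0.0003
grip_force: 0.0
```

View pics/q.png

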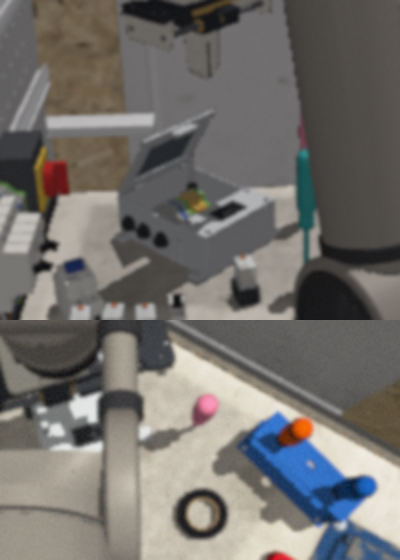

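The driver is back in its outer hole (lower picture about (357,487)). The cover stands open at about 1 rad and the closed fingers are in front of it. Now lower and push along the box's x.

```bash
cat > k.py <<'E'
import sys,numpy as np
from cell import bot
o=bot.get_obs();e=o["ee_pos"];a=.28;f=o["wrist_force"]
print("%.2f bx to hinge %.1f z %.4f"%(o["time_s"],1e3*((e[:2]-[.596,.1166])@[np.cos(a),np.sin(a)]),e[2]),f.round(1))
sys.exit(int(np.hypot(f[0],f[1])>6))
E
python3 -m creep '[[[0,0,0.6,0,0,0,1],[0,0,0.8,0,0,0,1],[0,0,0.8,0,0,0,1],[0,0,0.35,0,0,0,1],[0,0,0,0,0,0,1]]]' >/dev/null; python3 k.py && python3 -m creep '[[[0.25,0,0,0,0,0,1],[0.25,0,0,0,0,0,1],[0.25,0,0,0,0,0,1]]]' >/dev/null && python3 k.py && python3 -m creep '[[[0.25,0,0,0,0,0,1],[0.25,0,0,0,0,0,1],[0.25,0,0,0,0,0,1]]]' >/dev/null && python3 k.py && python3 -m creep '[[[0.25,0,0,0,0,0,1],[0.25,0,0,0,0,0,1]]]' >/dev/null && python3 k.py && python3 -m creep '[[[0.2,0,0,0,0,0,1],[0.2,0,0,0,0,0,1]]]' >/dev/null && python3 k.py && python3 -m creep '[[[0.2,0,0,0,0,0,1],[0,0,0,0,0,0,1]]]' >/dev/null && python3 k.py; python3 - <<'E'
from h import *
im=bot.snapshot("scene");cv2.imwrite("pics/c1.png",cv2.resize(im[100:280,130:330],None,fx=3,fy=3,interpolation=cv2.INTER_CUBIC))
E
```

```text
23.00 bx to hinge -110.1 z 0.1564 [0.2 0.1 0.9]
23.38 bx to hinge -79.0 z 0.1575 [-2.2 -0.   2.3]
23.75 bx to hinge -49.1 z 0.1568 [-0.8 -0.8  0.7]
24.00 bx to hinge -29.1 z 0.1568 [-0.2 -0.6  0.7]
24.25 bx to hinge -13.3 z 0.1568 [-0.9 -0.   0.1]
24.50 bx to hinge -5.3 z 0.1567 [0.1 1.1 0.5]
```

View pics/c1.png

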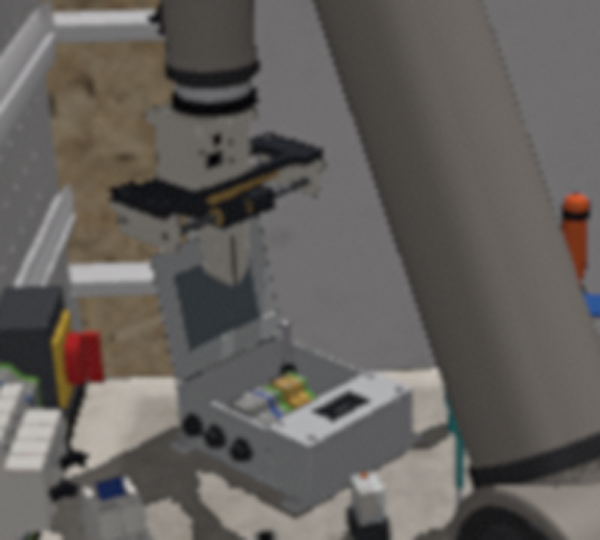

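The cover is a little past upright. I'll push on gently to its stop.

```bash
python3 -m creep '[[[0.15,0,0,0,0,0,1],[0.1,0,0,0,0,0,1]]]' >/dev/null; python3 k.py && python3 -m creep '[[[0.1,0,0,0,0,0,1],[0,0,0,0,0,0,1]]]' >/dev/null && python3 k.py && python3 -m creep '[[[0.1,0,0,0,0,0,1],[0,0,0,0,0,0,1]]]' >/dev/null && python3 k.py && python3 -m creep '[[[0.075,0,0,0,0,0,1],[0,0,0,0,0,0,1]]]' >/dev/null && python3 k.py && python3 -m creep '[[[0.05,0,0,0,0,0,1],[0,0,0,0,0,0,1]]]' >/dev/null && python3 k.py
```

```text
24.80 bx to hinge 4.4 z 0.1569 [-1.2  0.2 -0.4]
25.05 bx to hinge 8.5 z 0.1569 [0.5 0.5 0.5]
25.30 bx to hinge 12.5 z 0.1569 [ 0.5  0.7 -0.3]
25.55 bx to hinge 14.5 z 0.1568 [-4.  -1.6  2. ]
25.80 bx to hinge 14.9 z 0.1567 [-10.9  -3.5   5.2]
```

It's against the stop (11 N). I'll retreat and check.

```bash
python3 -m creep '[[[-0.1,0,0,0,0,0,1],[-0.4,0,0,0,0,0,1],[-0.9,0,0,0,0,0,1],[-0.9,0,0,0,0,0,1],[-0.5,0,-0.8,0,0,0,1],[0,0,-0.9,0,0,0,1],[-0.8,0,-0.9,0,0,0,1],[0,0,0,0,0,0,1]]]'; python3 - <<'E'
from h import *
a=bot.snapshot("scene")[110:290,130:380];b=bot.snapshot("top")[130:260,150:400]
cv2.imwrite("pics/f.png",np.vstack([cv2.resize(a,None,fx=1.9,fy=1.9),cv2.resize(b,None,fx=1.9,fy=1.9)]))
E
```

```text
time_s: 26.8
ee_pos: [0.4747, 0.0814, 0.2639]
orientation: [[0.961, 0.278, 0.007], [0.278, -0.961, 0.0], [0.007, 0.002, -1.0]]
wrist_force: [0.6, 0.2, 0.2]
gripper_width: 0.0002
grip_force: 0.0
```

View pics/f.png

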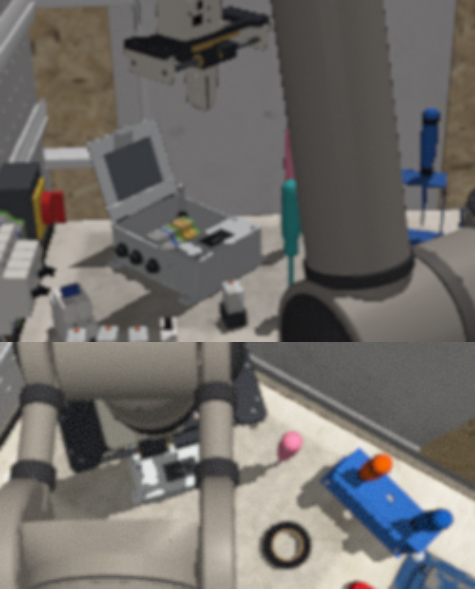

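The cover is leaning fully back (135,165), the blue driver is upright and seated in the stand (428,150), and the bystanders are in place. Handing in.

```bash
python3 -c "
from cell import bot
print(bot.close_job())"
```

```text
the job is handed in; nothing more can be done
None
```

I tripped the latch with the blue screwdriver at about 12 N. The driver is back upright in the stand, the cover is swung back to its stop, and the bystanders I could see look undisturbed. I handed the job in at about 27 s; the hand-in returned no verdict.

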